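# Release the e-bike battery from its bench dock by feel

### The job

Release the e-bike battery from its bench dock. Run a fingertip along the top edge of the latch bar behind the battery until you feel the thumb groove, then press the release paddle down inside the groove so that the battery springs up, and take the hand away. Do not lift the battery yourself, and leave the other things on the bench where they are.

Things in the scene. Friction and masses are not known exactly. Their poses are not given: they have to be found in the camera images.
- dock: fixed steel dock with a flat black battery (320x82 mm) in it. Origin on the bench under it; x from the robot's side across the battery to the latch bar behind it, y along the battery (left), z up. Base plate x -0.073..0.097, y -0.20..0.20, 12 mm thick; battery x -0.046..0.036, y -0.161..0.161, top z 0.0635 locked. Latch bar: x 0.048..0.080, along y, top edge z 0.048, rigid
- edge_mid (a point): middle of the open top edge of the plain black latch bar, dock frame (0.066, 0, 0.048), axes as the dock's. The bar can be clamped anywhere along its guides, so the place of its thumb groove differs each time and no reading tells it: the groove's middle lies within 40 mm of this point along y. The groove is a 48 mm long gap in the edge, open at the back, inner wall at dock x 0.051
- edge_left (a point): left end of the bar's open top edge, at dock (0.066, 0.105, 0.048), where the bar runs into a black guide block (x 0.039..0.087, 82 mm long, top z 0.057). At least 40 mm of plain edge lies beside each guide block before the groove begins
- edge_right (a point): right end of the bar's open top edge, at dock (0.066, -0.105, 0.048), with the same guide block
- battery (a joint): tilt of the battery about its front lower edge (x -0.046, z 0.014 in the dock), rad: 0 locked down; once released a spring lifts its back side by itself to about 0.18 (back edge some 15 mm up) and keeps it there
- release (a joint): angle (rad) of the release paddle in the groove: 0 at rest, grows as pressed, springs back. Paddle x 0.052..0.078, 45 mm long, top 18 mm below the edge (z 0.030), tips down about an axis along y at x 0.046, z 0.022. At x 0.068 it needs about 3 N to start and lets the battery go at about 0.17 (4 mm down, about 8 N); stop at 0.40 (9 mm, about 14 N)
- hex_t: bystander: loose T-handle hex key, 156x86x19 mm, to the left; origin at the middle of its underside
- spoke_key: bystander: loose round spoke key, 34x43x9 mm, to the right; origin at the middle of its underside
- chain_lube: bystander: loose upright drip bottle, 42 mm across, 126 mm high, at the back; origin at the middle of its underside
- torque_wrench: bystander: loose small torque wrench, 27x228x29 mm, lying on the bench behind the dock; origin at the middle of its underside
- grease_jar: bystander: loose upright grease jar, 54 mm across, 70 mm high, to the left; origin at the middle of its underside
- tape_measure: bystander: loose pocket tape measure, 75x31x60 mm, to the right; origin at the middle of its underside

How it is judged (in metres and radians):
On the way, in this order (a step that is already met when the one before it is completed fails the run):
1. a fingertip feels the top edge of the latch bar, the battery still locked down and the paddle not pressed (contact force between the fingers and latch_bar above 0.5 N and value of joint each of battery, release below 0.03 rad), for 0.2 s.
2. the fingers press the release paddle down inside the groove (value of joint release above 0.1 rad and contact force between the fingers and release above 0.5 N).
At the end, for the whole second after the job is handed in: the battery stands sprung up at rest, tilted 0.12 to 0.25 rad, and the release paddle has come back up (under 0.05 rad) (value of joint battery between 0.12 and 0.25 rad and velocity of joint battery between -0.05 and 0.05 rad/s and value of joint release below 0.05 rad); the robot touches nothing.
It fails at once if the battery is lifted beyond where its spring leaves it (more than 0.32 rad) (value of joint battery above 0.32 rad).
It fails at once if one of the loose things on the bench is moved or lifted more than 25 mm (distance of any of hex_t, spoke_key, chain_lube, torque_wrench, grease_jar, tape_measure from where it was at the start of the episode above 0.025 m).
It also fails if it takes over 51 s, if anything falls off the work surface, if the arm or the gripper's body presses on something with over 40 N, if the wrist force passes 120 N, or if a joint passes its speed limit or range.

### The arm

A 6-joint arm with a two-finger parallel gripper is mounted at the origin on a cart in front of the work surface, level with it; the furniture and walls round the work are solid. World frame = base frame: x ahead of the robot, y to its left, z up, the work surface at z = 0. Lengths are in mm, angles in degrees, forces in N, time in s.
With the tool pointing down it reaches from about 350 to 850 mm from the base axis. Payload 8.1 kg.
Tool frame: the origin (TCP) lies where the fingers leave the gripper's body, on its centre line; the fingertips stand 73 mm ahead of it and the grasp point (between the pads) lies 54 mm ahead of it; z points along the fingers, y is the line along which they close (so a half turn about z gives the same grasp; the last joint's range is limited). The gripper opens to 85 mm and grips with 20 to 120 N. Pads are 22 mm wide; open, the fingers measure 114 mm over their backs; the gripper's body (76 mm by 85 mm) begins 54 mm behind the grasp point. The pads swing forward as they close: fully open they stand 13 mm farther back than shut.
Start: joints at [-72.502, 7.471, 85.268, -0, 87.261, -4.893], TCP at [228.577, -554.76, 303.892] pointing down, gripper open.
Joint ranges: [-169.43, 169.43], [-51.17, 129.36], [1.28, 143.12], [-76.62, 256.62], [0, 156.53], [-152.29, 152.29]. Speed limits (degrees/s): [136.94, 136.94, 159.86, 180, 180, 180].

### API

Orientations are given as [roll, pitch, yaw] about the fixed x, y, z axes, in that order (R = Rz(yaw) Ry(pitch) Rx(roll)).
In Python, from bench import sense, optics, r gives the robot as it stands.
- The arm moves only by the tool servo_tool, never from a script. Its argument "plan" is a list that holds one entry, the list of rows, each a list of 5 numbers: the shift along the world's x, y, z in m, then the turn about the world's z in degrees, then the finger opening in m, from 0 to 0.0854. A call has 1 to 10 rows; each row shifts and turns the commanded pose from where the row before left it; what a row does not reach is not made up. A row lasts 1/10 s, in which the tool goes at most 50 mm and 8.59 degrees, less where a joint would pass 70% of its speed; a pose out of reach is approached as far as the arm can. A call is refused whole if a number of a shift passes 0.05 or a number of a turn 8.59, either way. A call with a gripper value outside its range is refused whole. The fingers move at their own pace and stop on an object; "force" is the grip in N (left out, the last holds). Time passes only in rows, so rows that do not move let the fingers close. It gives the time, the measured TCP pose, the force, the opening and the grip force at its end, in the units of the state.
- sense(): the state, without advancing time (a new reading comes with each control period).
- optics.snapshot(name): name is "scene" or "side" or "wrist"; returns a dict with "frame" (384x512x3 uint8, blue, green, red), "fx", "fy", "cx", "cy" (pixels), "cam_to_world" (4x4, takes a point from camera to world coordinates). Camera axes: x right, y down, z forward; pixel columns grow to the right and rows downward; lengths in mm; the calibration is good to about 2 mm. A picture is of the moment at which its call begins. There is no depth.
- r.hand_in(): hands the job in; it is judged then, once.
The state is a dict: "time": time; "joint_pos": joint angles; "qd": joint speeds; "joint_efforts": joint torques, N m; "tool_pos": TCP position; "tcp_rot": TCP orientation; "ft_force": force on the tool from outside, world axes, zero at the start; "wrist_torque": the same for the moment, N m; "finger_gap": finger opening in mm; "grip_force": force on a finger pad.
Only numpy, scipy, OpenCV 4.12 (cv2) and the standard library are available. Lean on these libraries where they do the work, as an engineer would, in place of code of your own. Each camera call takes 0.05 s, during which the arm holds its last target. There are 200 camera calls.

## Working session

There is one attempt and no reset: what is moved stays moved. The work goes in short steps, Python scripts to look and compute and a tool call to move; the robot and the scene stay as the last step left them, time stands still between calls to the robot, and variables do not carry over. Pictures are saved under pics/ and viewed, at most 10 in all, crops included, and the job is handed in when it is done.

Besides the shell and the picture viewer there is one more tool, called as a command line: name --argument value ..., lists and objects as JSON in quotes. servo_tool: Moves the arm, as the interface text tells. Its arguments: {"type":"object","properties":{"plan":{"type":"array"},"force":{"type":"number"}},"required":["plan"]}

```bash
mkdir -p pics; ls
python3 - <<'E'
from bench import sense, optics, r
import cv2, numpy as np
s=sense(); print({k:s[k] for k in ('time','tool_pos','tcp_rot','ft_force','finger_gap')})
for n in ('scene','side'):
    d=optics.snapshot(n); cv2.imwrite(f'pics/{n}0.png',d['frame']); np.savez(f'{n}0.npz',**d)
    print(n,d['fx'],d['cx'],d['cy'],np.round(d['cam_to_world'],3).tolist())
E
```

```text
pics
{'time': 0.0, 'tool_pos': array([ 228.44904294, -554.36074606,  302.81237109]), 'tcp_rot': array([-1.79892746e+02, -9.67185698e-03,  2.23896766e+01]), 'ft_force': array([-0.91349773,  0.58281465,  0.2423154 ]), 'finger_gap': 85.27195374208897}
scene 378.7850668644604 255.01846841783103 186.89284840286743 [[-0.891, -0.25, 0.38, 19.229], [-0.455, 0.475, -0.753, 1140.699], [0.008, -0.844, -0.537, 881.184], [0.0, 0.0, 0.0, 1.0]]
side 369.2478994611791 251.44460264550165 192.44458754893404 [[0.992, -0.084, 0.096, 466.547], [-0.127, -0.548, 0.827, -1125.34], [-0.017, -0.832, -0.554, 836.808], [0.0, 0.0, 0.0, 1.0]]
```

View pics/scene0.png

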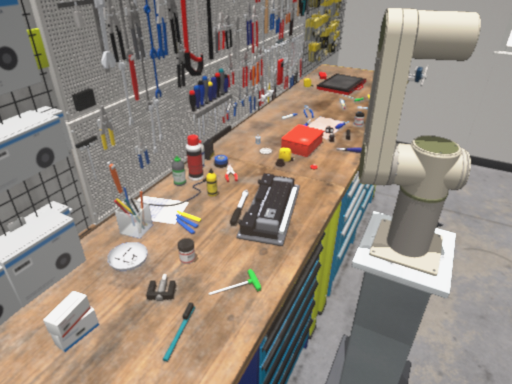

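View pics/side0.png

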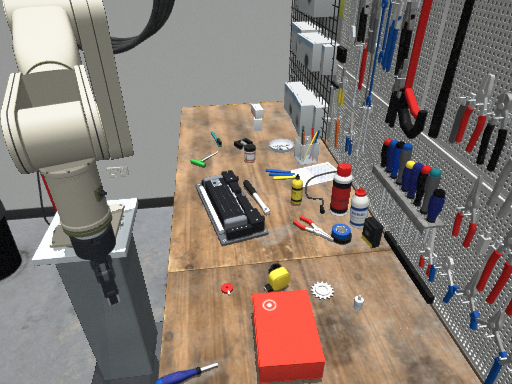

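The dock sits near (268,208) in the scene view and (231,207) in the side view, with the wrench right behind it. I'll enlarge both.

Run:
```python
import cv2, numpy as np
a=np.load('scene0.npz')['frame'][165:250,220:310]; b=np.load('side0.npz')['frame'][160:250,185:280]
f=lambda i:cv2.resize(i,(400,400*i.shape[0]//i.shape[1]),interpolation=cv2.INTER_CUBIC)
A,B=f(a),f(b); h=max(len(A),len(B))
P=lambda i:cv2.copyMakeBorder(i,0,h-len(i),0,0,0)
print(A.shape,B.shape); cv2.imwrite('pics/c.png',np.hstack([P(A),P(B)]))
```

```text
(377, 400, 3) (378, 400, 3)
```

View pics/c.png

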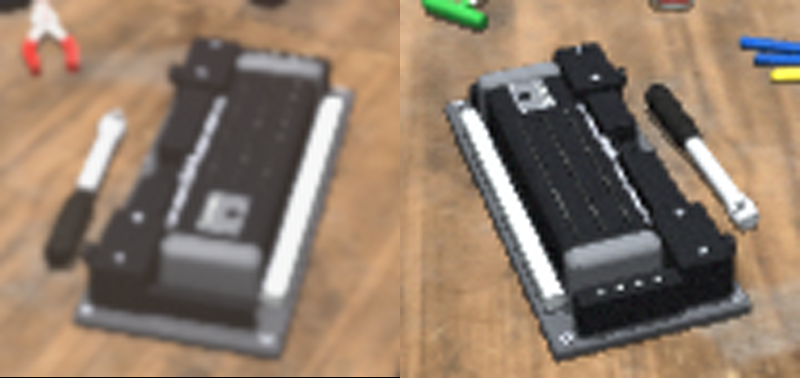

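```bash
cat > h.py <<'E'
import numpy as np
def ray(d,u,v,z):
    T=d['cam_to_world']; p=T[:3,:3]@[(u-d['cx'])/d['fx'],(v-d['cy'])/d['fy'],1]
    return T[:3,3]+p*(z-T[2,3])/p[2]
E
python3 - <<'E'
import numpy as np; from h import ray
from scipy.spatial.transform import Rotation
sc,si=np.load('scene0.npz'),np.load('side0.npz')
obs=[(si,223,244.3,-73,-200),(si,267.7,233.6,97,-200),(si,196.9,184.5,-73,200),
(sc,282.6,244.2,-73,200),(sc,237.5,237,97,200),(sc,298.8,185.7,-73,-200)]
W=np.array([ray(d,u,v,10)[:2] for d,u,v,*_ in obs]); L=np.array([o[3:] for o in obs],float)
w=(W-W.mean(0))@[1,1j]; l=(L-L.mean(0))@[1,1j]
a=np.angle(np.vdot(l,w)); R=np.array([[np.cos(a),-np.sin(a)],[np.sin(a),np.cos(a)]])
t=W.mean(0)-R@L.mean(0); print('yaw',np.degrees(a),'t',t,'res',np.round(W-(L@R.T+t),1).tolist())
for n,p in dict(mid=(66,0),left=(66,105),right=(66,-105)).items(): print(n,R@p+t)
# groove appearance and wrench
g=lambda d,s,o,x,y,z:(R.T@(ray(d,x/s+o[0],y/s+o[1],z)[:2]-t)).round(1)
print('groove side',[g(si,4.21,(185,160),x,y,48) for x,y in((235,140),(225,152),(238,150),(250,150))])
print('groove scene',[g(sc,4.444,(220,165),x,y,48) for x,y in((160,155),(150,183))])
print('wrench',[g(si,4.21,(185,160),x,y,15) for x,y in((255,90),(345,222))],[g(sc,4.444,(220,165),x,y,15) for x,y in((60,260),(115,115))])
E
```

```text
yaw 12.827391513015375 t [498.64513231  24.337365  ] res [[4.6, -1.3], [-4.5, -6.5], [8.6, -1.4], [-0.5, -0.2], [-9.0, 0.9], [0.7, 8.5]]
mid [562.99799187  38.99033282]
left [539.68645215 141.36988212]
right [586.30953159 -63.38921649]
groove side [array([68.2, 12.1]), array([53.6, -3. ]), array([65.5, -4.3]), array([75.6, -8.3])]
groove scene [array([68.5, 14.3]), array([66.5, 57.5])]
wrench [array([130.6, 137. ]), array([131.5, -99.3])] [array([122.7, 138.6]), array([137.1, -86.1])]
```

servo_tool --plan '[[[0.022,0.0395,0,-0.64,0],[0.022,0.0395,0,-0.64,0],[0.022,0.0395,0,-0.64,0],[0.022,0.0395,0,-0.64,0],[0.022,0.0395,0,-0.64,0],[0.022,0.0395,0,-0.64,0],[0.022,0.0395,0,-0.64,0],[0.022,0.0395,0,-0.64,0],[0.022,0.0395,0,-0.64,0],[0.022,0.0395,0,-0.64,0]]]'

```text
time: 1.1
tool_pos: [449.0, -157.9, 303.6]
tcp_rot: [-180.0, 0.0, 16.0]
ft_force: [0.6, 0.2, 0.2]
finger_gap: -0.2
grip_force: 0.0
```

servo_tool --plan '[[[0.022,0.0395,0,-0.64,0],[0.022,0.0395,0,-0.64,0],[0.022,0.0395,0,-0.64,0],[0.022,0.0395,0,-0.64,0],[0.022,0.0395,0,-0.64,0],[0,0,0,0,0],[0,0,0,0,0],[0,0,0,0,0]]]'

```text
time: 1.9
tool_pos: [558.1, 37.1, 303.4]
tcp_rot: [180.0, 0.1, 12.8]
ft_force: [-0.4, -0.2, 0.4]
finger_gap: -0.3
grip_force: 0.0
```

Run:
```python
from bench import sense, optics
import cv2, numpy as np
s=sense(); print({k:np.round(s[k],2) for k in ('time','tool_pos','tcp_rot','ft_force','finger_gap')})
d=optics.snapshot('wrist'); cv2.imwrite('pics/w1.png',d['frame']); np.savez('w1.npz',**d)
```

```text
{'time': np.float64(1.9), 'tool_pos': array([558.13,  37.08, 303.44]), 'tcp_rot': array([1.7999e+02, 6.0000e-02, 1.2780e+01]), 'ft_force': array([-0.39, -0.24,  0.4 ]), 'finger_gap': np.float64(-0.31)}
```

View pics/w1.png

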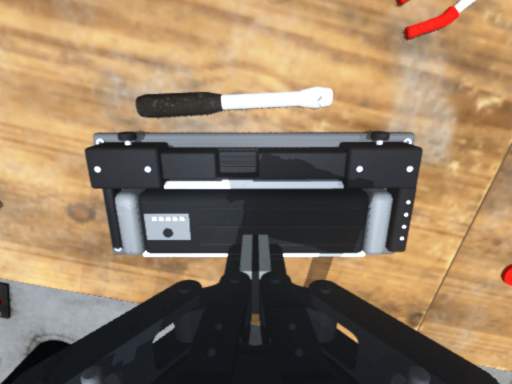

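The wrist view shows the bar between the guide blocks (inner ends about u=162 and 347, v 147–181). The ribbed paddle in the groove is at about u 218–258, v 148–174, left of the middle. I'll refine the dock pose from the block corners.

```bash
cat >> h.py <<'E'
def fit(W,L):
    w=(W-W.mean(0))@[1,1j]; l=(L-L.mean(0))@[1,1j]
    a=np.angle(np.vdot(l,w)); R=np.array([[np.cos(a),-np.sin(a)],[np.sin(a),np.cos(a)]])
    return a,R,W.mean(0)-R@L.mean(0)
E
python3 - <<'E'
import numpy as np; from h import *
d=np.load('w1.npz')
px=[(87,148),(421,146),(91,188),(418,187)]; L=np.array([(87,187),(87,-187),(39,187),(39,-187)],float)
W=np.array([ray(d,*p,57)[:2] for p in px]); a,R,t=fit(W,L)
print(np.degrees(a),t,(W-(L@R.T+t)).round(1).tolist())
for p,z in [((218,160),30),((258,160),30),((218,148),48),((258,148),48),((162,165),57),((347,165),57)]: print(p,(R.T@(ray(d,*p,z)[:2]-t)).round(1))
for y in (0,23,80,60): print(y,R@(68,y)+t, R@(66,y)+t)
print(R.round(3))
E
```

```text
13.050975970884627 [499.49093341  25.5378574 ] [[-0.0, -4.4], [-1.6, 4.5], [1.1, -0.1], [0.5, 0.1]]
(218, 160) [66.1 43.4]
(258, 160) [65.9 -4.7]
(218, 148) [83.7 40.5]
(258, 148) [83.5 -4.5]
(162, 165) [ 66.6 102.6]
(347, 165) [  65.6 -103.6]
0 [565.73446217  40.89347193] [563.78612309  40.44183621]
23 [560.54065137  63.29937136] [558.59231229  62.84773564]
80 [547.6690333  118.82703517] [545.72069422 118.37539945]
60 [552.18539052  99.34364436] [550.23705144  98.89200864]
[[ 0.974 -0.226]
 [ 0.226  0.974]]
```

servo_tool --plan '[[[0.007,-0.018,-0.03,0.1,0],[0.0077,-0.0176,-0.04,0.15,0],[0,0,-0.04,0,0],[0,0,-0.04,0,0],[0,0,-0.02,0,0],[0,0,-0.004,0,0],[0,0,-0.002,0,0],[0,0,0,0,0]]]'

```text
time: 2.75
tool_pos: [574.2, 1.5, 129.7]
tcp_rot: [180.0, -0.1, 13.0]
ft_force: [0.4, -0.1, 0.1]
finger_gap: -0.1
grip_force: 0.0
```

servo_tool --plan '[[[0,0,-0.002,0,0],[0,0,-0.002,0,0],[0,0,-0.001,0,0],[0,0,-0.001,0,0],[0,0,-0.001,0,0],[0,0,0,0,0]]]'

```text
time: 3.35
tool_pos: [573.2, 2.2, 120.8]
tcp_rot: [-180.0, 0.0, 13.0]
ft_force: [0.4, -0.3, -0.1]
finger_gap: -0.2
grip_force: 0.0
```

servo_tool --plan '[[[0,0,-0.0005,0,0],[0,0,-0.0005,0,0],[0,0,0,0,0]]]'

```text
time: 3.65
tool_pos: [573.3, 2.2, 120.7]
tcp_rot: [-180.0, 0.0, 13.0]
ft_force: [-4.1, 0.6, 7.3]
finger_gap: 0.2
grip_force: 3.8
```

servo_tool --plan '[[[0,0,0,0,0],[0,0,0,0,0],[0,0,0,0,0],[-0.0011,0.0049,0,0,0],[-0.0011,0.0049,0,0,0],[-0.0011,0.0049,0,0,0],[-0.0011,0.0049,0,0,0],[-0.0011,0.0049,0,0,0],[-0.0011,0.0049,0,0,0]]]'

```text
time: 4.55
tool_pos: [567.4, 31.6, 120.7]
tcp_rot: [179.9, -0.1, 13.0]
ft_force: [2.2, -3.8, 4.8]
finger_gap: 0.1
grip_force: 2.7
```

servo_tool --plan '[[[-0.0011,0.0049,0,0,0],[-0.0011,0.0049,0,0,0]]]'

```text
time: 4.75
tool_pos: [565.1, 41.5, 120.6]
tcp_rot: [179.9, -0.1, 13.0]
ft_force: [0.5, -3.0, 3.5]
finger_gap: 0.2
grip_force: 1.9
```

servo_tool --plan '[[[-0.0009,0.0039,0,0,0]]]'

```text
time: 4.85
tool_pos: [563.4, 46.0, 119.8]
tcp_rot: [-180.0, 0.0, 13.1]
ft_force: [0.1, -0.5, 0.6]
finger_gap: 0.0
grip_force: 0.0
```

servo_tool --plan '[[[-0.0009,0.0039,0,0,0]]]'

```text
time: 4.95
tool_pos: [562.0, 49.9, 119.2]
tcp_rot: [-180.0, 0.1, 13.1]
ft_force: [0.3, 0.5, -0.6]
finger_gap: 0.4
grip_force: 0.0
```

servo_tool --plan '[[[-0.0009,0.0039,0,0,0]]]'

```text
time: 5.05
tool_pos: [561.1, 53.7, 119.3]
tcp_rot: [-180.0, 0.1, 13.1]
ft_force: [0.1, 0.1, 1.2]
finger_gap: 0.2
grip_force: 0.0
```

The force dropped away at world y≈45, so that is the groove's right edge, agreeing with the vision. I'll move to the groove's middle and lower.

servo_tool --plan '[[[0,0.0035,0,0,0],[0,0,-0.004,0,0],[0,0,-0.004,0,0],[0,0,-0.003,0,0],[0,0,0,0,0]]]'

```text
time: 5.55
tool_pos: [561.2, 56.4, 107.9]
tcp_rot: [-180.0, 0.1, 13.0]
ft_force: [0.4, -0.1, -0.6]
finger_gap: 0.3
grip_force: 0.0
```

Free inside the groove, below the edge. Now pressing.

servo_tool --plan '[[[0,0,-0.002,0,0],[0,0,-0.002,0,0],[0,0,-0.001,0,0],[0,0,-0.001,0,0],[0,0,-0.001,0,0],[0,0,-0.001,0,0],[0,0,0,0,0]]]'

```text
time: 6.25
tool_pos: [562.2, 56.6, 101.8]
tcp_rot: [180.0, -0.0, 13.0]
ft_force: [-2.4, 0.0, 6.0]
finger_gap: 0.1
grip_force: 2.8
```

servo_tool --plan '[[[0,0,-0.001,0,0],[0,0,-0.001,0,0],[0,0,0,0,0]]]'

```text
time: 6.55
tool_pos: [562.7, 56.7, 100.2]
tcp_rot: [180.0, -0.1, 13.0]
ft_force: [-2.3, 0.6, 8.2]
finger_gap: -0.2
grip_force: 3.8
```

servo_tool --plan '[[[0,0,-0.001,0,0],[0,0,-0.001,0,0],[0,0,-0.001,0,0],[0,0,-0.001,0,0],[0,0,0,0,0],[0,0,0,0,0],[0,0,0,0,0]]]'

```text
time: 7.25
tool_pos: [563.4, 56.8, 97.1]
tcp_rot: [180.0, -0.2, 13.0]
ft_force: [-1.6, 0.8, 12.1]
finger_gap: -0.1
grip_force: 5.4
```

Run:
```python
from bench import optics
import cv2, numpy as np
d=optics.snapshot('side')['frame'][160:250,185:280]
cv2.imwrite('pics/p.png',cv2.resize(d,None,fx=5,fy=5,interpolation=cv2.INTER_CUBIC))
```

```text
(no output)
```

View pics/p.png

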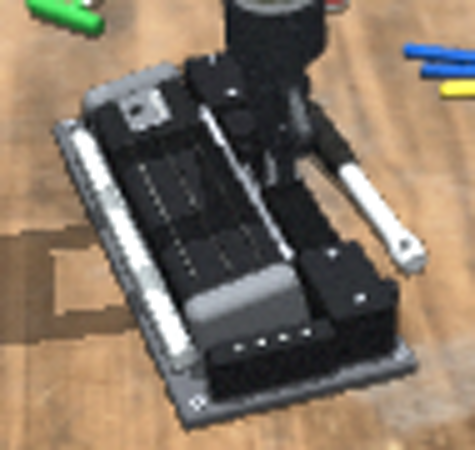

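The battery's back near corner moved up about 13 px (from about (309,278) to (300,265)), so it has sprung up. Now the hand goes straight up and away.

servo_tool --plan '[[[0,0,0.01,0,0],[0,0,0.02,0,0],[0,0,0.03,0,0],[0,0,0.04,0,0],[0,0,0.04,0,0],[0,0,0.04,0,0],[0,0,0.02,0,0],[0,0,0,0,0],[0,0,0,0,0],[0,0,0,0,0]]]'

```text
time: 8.3
tool_pos: [561.0, 56.5, 293.0]
tcp_rot: [-180.0, 0.2, 13.0]
ft_force: [-0.6, 1.0, -0.3]
finger_gap: -0.5
grip_force: 0.0
```

Run:
```python
from bench import optics,sense
import cv2, numpy as np
d=optics.snapshot('wrist')['frame']; e=optics.snapshot('side')['frame'][160:250,185:280]; e=cv2.resize(e,(404,384),interpolation=cv2.INTER_CUBIC)
cv2.imwrite('pics/e.png',np.hstack([d[80:290,70:440],cv2.resize(e,(221,210))]))
print(sense()['ft_force'])
```

```text
[ 0.45585408  0.05295748 -0.02250345]
```

View pics/e.png

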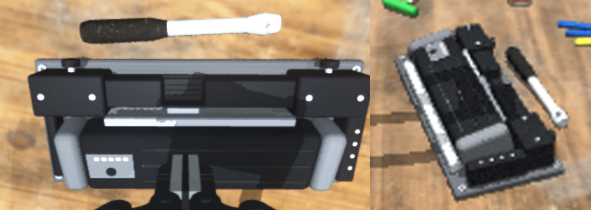

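The battery's back side is up: its silver back face shows at about (200,116). The paddle is back in the groove at about (183,92), the wrench is in place and the hand is clear.

```bash
python3 -c "
from bench import r
print(r.hand_in())"
```

```text
the job is handed in; nothing more can be done
None
```

I felt along the latch bar edge to the thumb groove and pressed the paddle. The battery sprang up by itself, the hand was taken away, and the job is handed in; no verdict came back, but the last pictures showed the battery up and the torque wrench in place.

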